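# Push the packed carton down the counter's packing lane

## Task

With the fingertips, nudge the cardboard carton square and in line with the packing lane and push it down the lane between the two guide rails until it sits fully home against the wooden end stop. The rails are only clipped on: neither the carton nor the robot may touch either of them. Only push the carton, never lift or tip it, and leave the jars, tin and other things where they stand.

Things in the scene. Friction and masses are not known exactly. Their poses are not given: they have to be found in the camera images.
- lane: Fixed dark board, 260 mm (x) by 460 mm (y), 12 mm thick. Origin: centre of its underside, z up, top at z = 12 mm. +y is the push direction, from the lane's mouth to the end stop, to the robot's left within 15 degrees; +x points away from the robot. Lane centre line x = 0; rails 120 mm apart run from the mouth at y = -40 mm to +200 mm. The carton starts on the bare part, y = -230 to -40 mm.
- rail_far: Low straight aluminium guide rail on the side away from the robot, 6 mm thick, 240 mm long, its top 20 mm above the board's top (32 mm above the counter). Fixed to the board and sharing the board's frame (same origin and axes): inner face at x = +60 mm, outer at +66 mm. Must not be touched.
- rail_near: The same rail on the robot's side, also in the board's frame: inner face at x = -60 mm, outer at -66 mm, top at z = 32 mm. Must not be touched.
- stop: Light-wood end stop closing the lane, 100 mm (x) by 18 mm (y), 35 mm high above the board's top; fixed, shares the board's frame: its face towards the mouth is at y = +190 mm, so the carton is home with its centre at y = +140 mm. The carton may touch it.
- carton: Closed loose cardboard carton, 96 mm (x) by 100 mm (y), 60 mm high, 0.25 to 0.5 kg, a white tape strip along its y over the top. Origin: centre of underside, z up. Slides flat on the board. Starts before the lane's mouth, up to 25 mm to either side of the centre line and 14 degrees askew, its +y roughly down the lane. Square and centred in the lane it has 12 mm to each rail. Too wide to grip.
- jar_board: glass jar with a wooden lid, 52 mm across, 62 mm high, standing on the lane board just outside the far rail; bystander. Origin: centre of underside, z up.
- tin: black round tin with a white cap, 48 mm across, 60 mm high, standing on the lane board just outside the near rail; bystander. Origin: centre of underside.
- jar_side: larger glass jar with a wooden lid, 68 mm across, 78 mm high, on the counter to the left of the lane board; bystander. Origin: centre of underside.
- dish: shallow round glass dish, 90 mm across, 22 mm high, on the counter to the right of the lane board; bystander. Origin: centre of underside.
- receipts: pile of paper slips, about 75 x 110 x 24 mm, on the counter to the right of the lane board; bystander. Origin: centre of underside.
- terminal: grey hand-held card terminal, 75 x 150 x 30 mm, lying on the counter to the left of the lane board; bystander. Origin: centre of underside.
Things that resemble listed ones, but are neither listed nor needed, are in the scene too. Leave any green or purple look-alike of the carton alone.

How it is judged (in metres and radians):
On the way:
1. the carton is wholly between the rails, standing flat on the board (y of carton in the frame of lane above 0.012 m and x of carton in the frame of lane between -0.012 and 0.012 m and z of carton in the frame of lane below 0.016 m), for 0.1 s.
At the end, for the whole second after the job is handed in: The carton stands flat and at rest between the rails, against the end stop (gap under 7 mm), within 12 mm of the lane's centre line and within 0.1 rad of square (y of carton in the frame of lane above 0.133 m and x of carton in the frame of lane between -0.012 and 0.012 m and z of carton in the frame of lane below 0.015 m and angle between carton's own z axis and vertical below 0.05 rad and angle between the y axis of carton and the y axis of lane, either way round below 0.1 rad and linear speed of carton below 0.01 m/s); the robot touches nothing.
It fails at once if something (carton or robot) touches a guide rail (contact force between any of rail_far, rail_near and anything else above 0.2 N).
It fails at once if the carton is lifted more than 8 mm off the board or tipped (z of carton in the frame of lane above 0.02 m or angle between carton's own z axis and vertical above 0.15 rad).
It fails at once if a bystander is moved more than 15 mm (distance of any of jar_board, tin, jar_side, dish, receipts, terminal from where it was at the start of the episode above 0.015 m).
It also fails if it takes over 69 s, if anything falls off the work surface, if the arm or the gripper's body presses on something with over 40 N, if the wrist force passes 120 N, or if a joint passes its speed limit or range.

## Robot

A 6-joint arm with a two-finger parallel gripper is mounted at the origin on the work surface. World frame = base frame: x ahead of the robot, y to its left, z up, the work surface at z = 0. Lengths are in mm, angles in rad, forces in N, time in s.
With the tool pointing down it reaches from about 350 to 775 mm from the base axis. Payload 7.3 kg.
Tool frame: the origin (TCP) lies at the very end of the fingers, on their centre line; the grasp point (between the pads) lies 19 mm behind it (bot.grasp_offset is the distance from the TCP to the grasp point, in mm); z points along the fingers, y is the direction in which the jaws open and shut (so a half turn about z gives the same grasp; the last joint's range is limited). The gripper opens to 92 mm and grips with 3 to 60 N. Pads are 19 mm wide; open, the fingers measure 130 mm over their backs; the gripper's body (75 mm by 190 mm) begins 47 mm behind the grasp point.
Start: joints at [0.966, 0.342, 1.524, -0, 1.275, -0.146], TCP at [232.497, 470.733, 226.741] pointing down, gripper open.
Joint ranges: [-2.53, 2.53], [-0.77, 2.02], [0.04, 2.7], [-1, 4.14], [0.28, 2.66], [-3.11, 3.11]. Speed limits (rad/s): [2.57, 2.57, 3.14, 3.14, 3.14, 3.14].

## Interface

Orientations are given as [roll, pitch, yaw] about the fixed x, y, z axes, in that order (R = Rz(yaw) Ry(pitch) Rx(roll)).
In Python, from plant import bot gives the robot as it stands.
- The arm moves only by the tool servo_tool, never from a script. Its arguments are lists of equal length, an entry for each row: "angular": the turn, a rotation vector about the world's x, y, z in degrees, a list of three; "slide": the shift along the world's x, y, z in mm, a list of three; "grip": the opening, from -1 (shut) to 1 (fully open), so that 0 is half open. In form: {"angular": [[ax, ay, az], ...], "slide": [[dx, dy, dz], ...], "grip": [grip, ...]}. A call has 1 to 10 rows; each row is the pose to reach, as a shift and turn from the pose commanded when the call began; what a row does not reach only later rows make up. A row lasts 1/12 s, in which the tool goes at most 41.7 mm and 7.16 degrees, less where a joint would pass 70% of its speed; a pose out of reach is approached as far as the arm can. A call with a gripper value outside its range is refused whole. The fingers move at their own pace and stop on an object; the grip force is fixed at half the most. Time passes only in rows, so rows that repeat a pose let the fingers close. It gives the time, the measured TCP pose, the force and the opening at its end, in the units of the state.
- bot.get_obs(): the state, without advancing time (a new reading comes with each control period).
- bot.capture(name): name is "scene" or "side" or "wrist"; returns a dict with "img" (420x560x3 uint8, blue, green, red), "range_z" (420x560 float32, mm along the optical axis (not along the pixel's ray), 0 where there is no reading), "fov_y" (degrees; the focal length in pixels is half the picture's height over the tangent of half this angle, whatever the lens; pixels are square), "cx", "cy" (the principal point, pixels), "R" (3x3) and "t" (3): a world point X has camera coordinates R X + t; the wrist camera has in their place "T_tool_cam" (4x4, takes a point from camera to tool coordinates, whose origin is the TCP and whose axes are the flange's). Camera axes: x right, y down, z forward; pixel columns grow to the right and rows downward; lengths in mm; the calibration is good to about 2 mm. A picture is of the moment at which its call begins: read the wrist's pose just before it.
- bot.close_job(): hands the job in, once; it reports no verdict.
The state is a dict: "time": time; "joint_positions": joint angles; "dq": joint speeds; "tau": joint torques, N m; "tool_pos": TCP position; "tcp_rot": TCP orientation; "contact_force": force on the tool from outside, world axes, zero at the start; "moment": the same for the moment, N m; "grip_width": finger opening in mm.
Only numpy, scipy, OpenCV 4.12 (cv2) and the standard library are available. Lean on these libraries where they do the work, as an engineer would, in place of code of your own. Each camera call takes 0.05 s, during which the arm holds its last target.

## Working session

There is one attempt and no reset: what is moved stays moved. The work goes in short steps, Python scripts to look and compute and a tool call to move; the robot and the scene stay as the last step left them, time stands still between calls to the robot, and variables do not carry over. Pictures are saved under pics/ and viewed, and the job is handed in when it is done.

Besides the shell and the picture viewer there is one more tool, called after "Call:" as a command line: name --argument value ..., lists and objects as JSON in quotes. servo_tool: Moves the arm, as the interface text tells. Its arguments: {"type":"object","properties":{"angular":{"type":"array","items":{"type":"array","items":{"type":"number"}}},"slide":{"type":"array","items":{"type":"array","items":{"type":"number"}}},"grip":{"type":"array","items":{"type":"number"}}},"required":["angular","slide","grip"]}

```bash
mkdir -p pics; ls
python3 - <<'E'
from plant import bot
import cv2,json,numpy as np
o=bot.get_obs();print(o)
for n in("scene","side"):
    c=bot.capture(n);cv2.imwrite(f"pics/{n}0.png",c["img"]);np.savez(f"{n}0.npz",**c)
    print(n,c["fov_y"],c["cx"],c["cy"],c["R"],c["t"])
E
```

```text
pics
{'time': 0.0, 'joint_positions': array([ 9.65995856e-01,  3.42730108e-01,  1.52501723e+00,  6.59728714e-06,
        1.27541404e+00, -1.46024260e-01]), 'dq': array([ 1.22544952e-03,  9.02921226e-04, -4.49874729e-05,  8.23935268e-04,
        7.18825145e-04, -4.90096493e-04]), 'tau': array([-5.64980655e-04, -4.31251931e+01, -2.44218367e+01,  7.17659807e-02,
        5.59488160e-02, -8.07101901e-05]), 'tool_pos': array([232.24962732, 470.37483222, 226.04106549]), 'tcp_rot': array([-3.14004154e+00, -2.34499915e-04,  2.68281434e+00]), 'contact_force': array([ 0.21924135, -0.45481918, -0.30409781]), 'moment': array([-0.00756487, -0.04870944,  0.01089117]), 'grip_width': 91.80936782585877}
scene 48.738491583771875 279.388364495719 207.6451702756287 [[ 0.29003207  0.95701395 -0.00238669]
 [ 0.70464018 -0.21523403 -0.67613351]
 [-0.6475829   0.19441864 -0.73677526]] [-144.5334409  -318.22268584 1604.18909868]
side 47.40300628455184 276.85743605340195 211.17906026808916 [[ 0.98871079 -0.14815694 -0.02237193]
 [-0.10967083 -0.61382656 -0.78178594]
 [ 0.10209453  0.77541374 -0.62314544]] [-467.29162712   91.34925185 1350.92369317]
```

View pics/scene0.png

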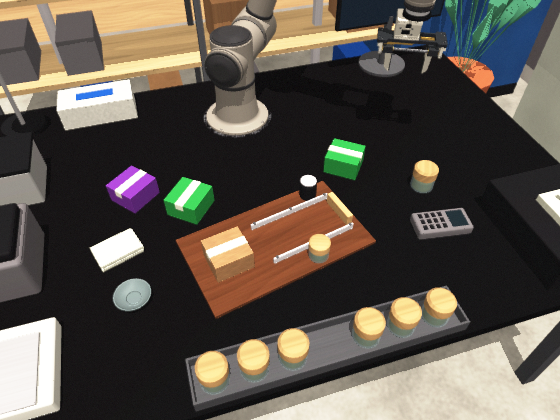

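View pics/side0.png

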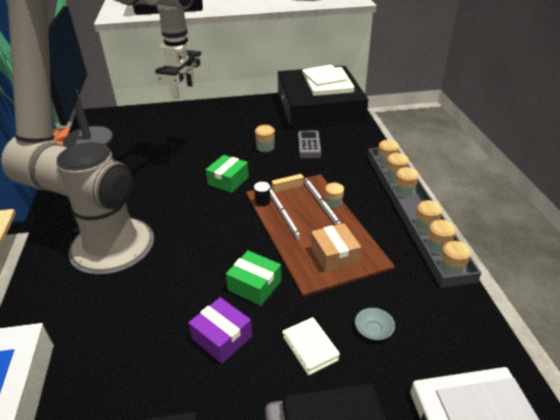

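The only brown carton is at scene pixel (228,254), standing on the board. The look-alikes are green at (189,200) and (344,158) and purple at (133,188). In the side view the carton is at (336,246). Next I'll measure the board, rails and carton.

```bash
cat > h.py <<'E'
import numpy as np,cv2
def load(n):
    d=np.load(n);return {k:d[k] for k in d.files}
def foc(c): return c["img"].shape[0]/2/np.tan(np.radians(float(c["fov_y"]))/2)
def cloud(c):
    f=foc(c);z=c["range_z"];v,u=np.mgrid[:z.shape[0],:z.shape[1]]
    P=np.stack([(u-c["cx"])/f*z,(v-c["cy"])/f*z,z],-1)
    return (P-c["t"])@c["R"]
def ray(c,uv,h):
    uv=np.asarray(uv,float).reshape(-1,2);f=foc(c)
    d=np.c_[(uv[:,0]-c["cx"])/f,(uv[:,1]-c["cy"])/f,np.ones(len(uv))]@c["R"]
    o=-c["R"].T@c["t"]
    return o+d*((h-o[2])/d[:,2])[:,None]
def proj(c,X):
    p=np.atleast_2d(X)@c["R"].T+c["t"];f=foc(c)
    return np.c_[p[:,0]/p[:,2]*f+c["cx"],p[:,1]/p[:,2]*f+c["cy"]]
E
python3 - <<'E'
from h import *
for n,roi in(("scene",(170,170,390,320)),("side",(235,165,400,300))):
    c=load(n+"0.npz");W=cloud(c);hsv=cv2.cvtColor(c["img"],cv2.COLOR_BGR2HSV)
    m=np.zeros(hsv.shape[:2],bool);m[roi[1]:roi[3],roi[0]:roi[2]]=1
    ok=c["range_z"]>0
    for name,uv in(("board",(200,245)if n=="scene" else(330,275)),("cart",(217,245)if n=="scene" else (330,240))):
        u,v=uv;print(n,name,hsv[v,u],W[v,u])
    H=W[...,2]
    b=m&ok&(abs(H-12)<6)&(hsv[...,0]<15)&(hsv[...,1]>100)&(hsv[...,2]>30)
    P=W[b];print("board",b.sum(),"z",np.median(P[:,2]),P[:,2].std())
    mk=b.astype(np.uint8);uvs=np.argwhere(b)[:,::-1]
    Q=ray(c,uvs,12)[:,:2]
    r=cv2.minAreaRect(Q.astype(np.float32));print("board rect",r)
    t=m&ok&(abs(H-72)<8)
    k,lab,st,ce=cv2.connectedComponentsWithStats(t.astype(np.uint8))
    for i in range(1,k):
        if st[i,4]>60:
            uv=np.argwhere(lab==i)[:,::-1];Q=ray(c,uv,72)
            print("top",st[i],np.median(W[lab==i],0).round(1),cv2.minAreaRect(Q[:,:2].astype(np.float32)))
E
```

```text
scene board [  9 168 149] [ 534.03070632 -226.17226061   14.44235659]
scene cart [ 18 109 245] [ 593.21199331 -187.48497949   72.5787526 ]
board 9924 z 12.660482829584303 1.9291925230078049
board rect ((575.07861328125, -33.500946044921875), (264.474853515625, 460.4976806640625), 12.183212280273438)
top [300 175  17  14 173] [447.1  98.6  72.5] ((447.61883544921875, 98.24624633789062), (42.65516662597656, 53.50693130493164), 61.55622482299805)
top [ 201  226   53   44 1373] [ 608.3 -166.9   72.6] ((607.179931640625, -165.834228515625), (104.36282348632812, 102.33113098144531), 11.469575881958008)
top [309 234  22  19 324] [659.6  53.8  73.5] ((659.2940063476562, 54.124107360839844), (51.60865783691406, 56.270652770996094), 70.66732788085938)
top [354 307  24  13  82] [870.4  72.8  78.4] ((868.2378540039062, 80.52235412597656), (24.118696212768555, 55.7689323425293), 2.9288127422332764)
side board [ 10 166 141] [ 574.37428155 -236.20456683   13.91678737]
side cart [ 18 101 239] [ 587.40125186 -170.0667799    72.905685  ]
board 6565 z 10.324726319270194 1.8832440432576238
board rect ((570.3333740234375, -37.80366516113281), (260.68621826171875, 463.5636901855469), 12.111307144165039)
top [254 183  15  10 118] [441.5  98.4  70.1] ((440.453857421875, 93.50235748291016), (45.80830001831055, 42.60166931152344), 79.7308349609375)
top [325 183  18  13 168] [650.5  50.1  71.2] ((650.0023803710938, 48.17152404785156), (57.272369384765625, 52.49477005004883), 39.02997970581055)
top [ 311  224   50   34 1036] [ 600.8 -170.8   70.2] ((600.4412841796875, -170.8422088623047), (98.36927795410156, 108.32256317138672), 10.798710823059082)
```

Call:
servo_tool --angular '[[0,0,-5],[0,0,-10],[0,0,-15],[0,0,-20],[0,0,-25],[0,0,-30],[0,0,-35],[0,0,-40],[0,0,-45],[0,0,-51.5]]' --slide '[[18,-32,6],[36,-64,12],[54,-96,18],[72,-128,24],[90,-160,30],[108,-192,36],[126,-224,42],[144,-256,48],[162,-288,54],[180,-320,60]]' --grip '[0,0,0,0,0,0,0,0,0,0]'

```text
time: 0.93
tool_pos: [412.8, 149.0, 286.9]
tcp_rot: [-3.141, -0.0, 1.78]
contact_force: [0.8, 0.1, -0.4]
grip_width: 45.8
```

Call:
servo_tool --angular '[[0,0,0],[0,0,0],[0,0,0],[0,0,0],[0,0,0],[0,0,0],[0,0,0],[0,0,0],[0,0,0],[0,0,0]]' --slide '[[20,-35,7],[40,-70,13],[60,-105,20],[80,-140,27],[100,-175,33],[120,-210,40],[140,-245,47],[160,-280,53],[180,-315,60],[180,-320,60]]' --grip '[0,0,0,0,0,0,0,0,0,0]'

```text
time: 1.77
tool_pos: [594.5, -175.1, 345.1]
tcp_rot: [-3.141, 0.001, 1.779]
contact_force: [-0.2, 0.2, -0.2]
grip_width: 45.8
```

```bash
cat >> h.py <<'E'
from scipy.spatial.transform import Rotation as Rn
def wrist(bot,save):
    o=bot.get_obs();c=bot.capture("wrist");c=dict(c)
    T=np.eye(4);T[:3,:3]=Rn.from_euler("xyz",o["tcp_rot"]).as_matrix();T[:3,3]=o["tool_pos"]
    M=np.linalg.inv(T@np.array(c["T_tool_cam"]))
    c["R"]=M[:3,:3];c["t"]=M[:3,3]
    np.savez(save+".npz",**c);cv2.imwrite(f"pics/{save}.png",c["img"]);print(o["time"],o["tool_pos"],o["tcp_rot"],o["joint_positions"].round(2),o["grip_width"]);return c
E
python3 - <<'E'
from plant import bot
from h import *
c=wrist(bot,"w1");print(c["T_tool_cam"],-c["R"].T@c["t"],c["fov_y"])
E
```

```text
1.7667 [ 594.52718816 -175.12035016  345.09574286] [-3.14086793e+00  1.48710561e-03  1.77927321e+00] [-0.41  0.48  1.   -0.    1.67 -0.62] 45.82386959059015
[[-4.99210841e-04 -9.58928290e-01 -2.83648173e-01  7.70139264e+01]
 [ 9.99999645e-01 -6.71094540e-04  5.08802414e-04 -3.32754042e-02]
 [-6.78259769e-04 -2.83647818e-01  9.58928285e-01 -1.57452441e+02]
 [ 0.00000000e+00  0.00000000e+00  0.00000000e+00  1.00000000e+00]] [578.61825498 -99.5282589  502.43346451] 59.4081288779017
```

View pics/w1.png

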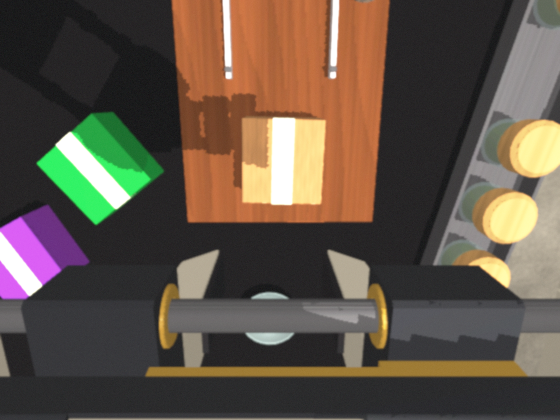

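The wrist view shows the brown carton at (283,160), nearly square. The rail mouths are at (228,75) and (333,75). I'll measure in this view, which is tied to the robot's own frame.

```bash
cat > meas.py <<'E'
from h import *
def lane_meas(c,umin=150,umax=400,vmax=240,show=None):
    W=cloud(c);hsv=cv2.cvtColor(c["img"],cv2.COLOR_BGR2HSV);ok=c["range_z"]>0;H=W[...,2]
    roi=np.zeros(ok.shape,bool);roi[:vmax,umin:umax]=1
    # board edges: red-brown left/right per row
    b=roi&(hsv[...,0]<16)&(hsv[...,1]>90)&(hsv[...,2]>40)&ok&(abs(H-12)<8)
    L=[];R=[]
    for v in range(0,vmax,2):
        us=np.where(b[v])[0]
        if len(us)>20: L.append((us[0]-.5,v));R.append((us[-1]+.5,v))
    out={}
    for nm,E in(("near",L),("far",R)):
        P=ray(c,E,12)[:,:2];vx,vy,x,y=cv2.fitLine(P.astype(np.float32),cv2.DIST_HUBER,0,.01,.01).ravel()
        if vy<0:vx,vy=-vx,-vy
        out[nm]=(np.degrees(np.arctan2(-vx,vy)),(x,y));r=(P-[x,y])@[vy,-vx];print(nm,"yaw",out[nm][0].round(2),"pt",x.round(1),y.round(1),"res",np.abs(r).mean().round(2),len(P))
    return out,W,hsv,ok,roi
E
python3 - <<'E'
from meas import *
c=load("w1.npz")
out,W,hsv,ok,roi=lane_meas(c)
yaw=np.radians((out["near"][0]+out["far"][0])/2);ex=np.array([np.cos(yaw),np.sin(yaw)]);ey=np.array([-ex[1],ex[0]])
xn=np.dot(out["near"][1],ex);xf=np.dot(out["far"][1],ex);print("yaw",np.degrees(yaw),"width",xf-xn)
x0=(xn+xf)/2
H=W[...,2]
# bottom edge
b=roi&(hsv[...,0]<16)&(hsv[...,1]>90)&(hsv[...,2]>40)
E=[(u,np.where(b[:,u])[0][-1]+.5) for u in range(200,365,3)]
P=ray(c,E,12)[:,:2];print("mouth edge y",np.median(P@ey),(P@ey).std(), "slope",np.degrees(np.polyfit(P@ex,P@ey,1)[0]))
y0=np.median(P@ey)+230
# rails: white, H~32
r=roi&ok&(abs(H-32)<7)&(hsv[...,1]<60)&(hsv[...,2]>120)
r[90:]=0
k,lab,st,ce=cv2.connectedComponentsWithStats(r.astype(np.uint8))
for i in range(1,k):
    if st[i,4]>40:
        P=ray(c,np.argwhere(lab==i)[:,::-1],32)[:,:2]
        print("rail",st[i],"x",(P@ex-x0).min(),(P@ex-x0).max(),np.median(P@ex-x0),"ymin",(P@ey-y0).min(),"z",np.median(H[lab==i]))
t=roi&ok&(abs(H-72)<6);t=cv2.morphologyEx(t.astype(np.uint8),cv2.MORPH_OPEN,np.ones((3,3)))
k,lab,st,ce=cv2.connectedComponentsWithStats(t)
i=1+st[1:,4].argmax()
print("top",st[i],np.median(H[lab==i]))
cs,_=cv2.findContours((lab==i).astype(np.uint8),0,1)
P=ray(c,cs[0].reshape(-1,2),72)[:,:2]
L=np.c_[P@ex-x0,P@ey-y0];q=cv2.minAreaRect(L.astype(np.float32));print("carton in lane",q)
# tape line
tp=(lab==i)&(hsv[...,1]<60)
P=ray(c,np.argwhere(tp)[:,::-1],72)[:,:2];L=np.c_[P@ex-x0,P@ey-y0]
vx,vy,x,y=cv2.fitLine(L.astype(np.float32),cv2.DIST_L2,0,.01,.01).ravel();print("tape",np.degrees(np.arctan2(-vx*np.sign(vy),abs(vy))),x,y,tp.sum())
# edges
for nm in "LR":
    E=[]
    for v in range(st[i,1]+8,st[i,1]+st[i,3]-8):
        us=np.where(lab[v]==i)[0];E.append((us[0]-.5 if nm=="L" else us[-1]+.5,v))
    P=ray(c,E,72)[:,:2];L=np.c_[P@ex-x0,P@ey-y0];print(nm,"x",L[:,0].mean(),"yaw",-np.degrees(np.polyfit(L[:,1],L[:,0],1)[0]))
for nm in "TB":
    E=[]
    for u in range(st[i,0]+8,st[i,0]+st[i,2]-8):
        vs=np.where(lab[:,u]==i)[0];E.append((u,vs[0]-.5 if nm=="T" else vs[-1]+.5))
    P=ray(c,E,72)[:,:2];L=np.c_[P@ex-x0,P@ey-y0];print(nm,"y",L[:,1].mean(),"yaw",np.degrees(np.polyfit(L[:,0],L[:,1],1)[0]))
print("origin world",x0*ex+y0*ey)
E
```

```text
near yaw 12.06 pt 463.6 -138.8 res 0.32 111
far yaw 12.06 pt 716.6 -85.4 res 0.32 111
yaw 12.061614 width 258.63232
mouth edge y -381.4195697344556 0.6949274300343665 slope -0.2956745098923631
rail [223   0   8  78 435] x -65.79779221156736 -59.25198098538743 -62.45550372561843 ymin -38.765553869303744 z 31.18544457263461
rail [329   0   9  78 453] x 58.89269826595125 65.93894527763803 62.37817074629709 ymin -39.0834218712595 z 31.149395185970125
top [ 242  118   83   86 6881] 71.47668489130939
carton in lane ((2.3117332458496094, -135.15220642089844), (100.50945281982422, 94.73274230957031), 88.64094543457031)
tape -1.3033819 2.262967 -133.57819 1906
L x -45.474091404301234 yaw -1.5610612153419243
R x 49.69136817778201 yaw -1.3149581614340788
T y -84.95809884742422 yaw -1.290508386803682
B y -185.28075067275452 yaw -1.0440225047589844
origin world [573.06864649 -32.38409862]
```

Call:
servo_tool --angular '[[0,0,0.1],[0,0,0.1],[0,0,0.1],[0,0,0.1],[0,0,0.1],[0,0,0.1],[0,0,0.1],[0,0,0.1]]' --slide '[[5,-14,-25],[10,-28,-50],[15,-42,-75],[20,-56,-100],[25,-70,-125],[29.5,-82.5,-147],[29.5,-82.5,-147],[29.5,-82.5,-147]]' --grip '[0,0,0,0,0,0,0,0]'

```text
time: 2.48
tool_pos: [621.1, -250.6, 198.6]
tcp_rot: [-3.139, -0.003, 1.786]
contact_force: [-0.9, 0.3, 0.1]
grip_width: 45.9
```

Run:
```python
from plant import bot
from h import *
c=wrist(bot,"w2")
```

```text
2.4833 [ 621.1335403  -250.60653692  198.6322614 ] [-3.13914290e+00 -2.75612796e-03  1.78550993e+00] [-0.5   0.64  1.11  0.    1.4  -0.71] 45.89248537615636
```

View pics/w2.png

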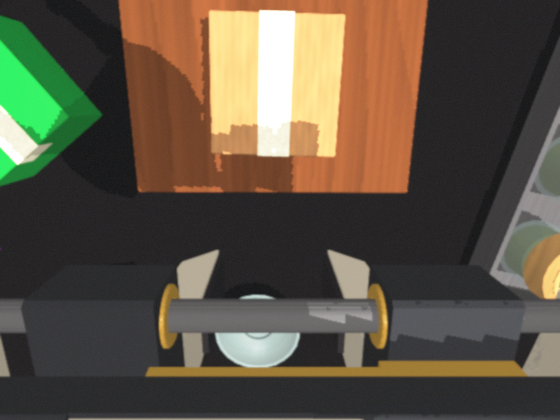

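The carton top spans (210–345, 10–157) and the mouth edge of the board is at row 192. I'll re-measure from this pose, with the arm at rest, as a cross-check.

Run:
```python
from meas import *
c=load("w2.npz")
out,W,hsv,ok,roi=lane_meas(c,115,440,200)
yaw=np.radians((out["near"][0]+out["far"][0])/2);ex=np.array([np.cos(yaw),np.sin(yaw)]);ey=np.array([-ex[1],ex[0]])
xn=np.dot(out["near"][1],ex);xf=np.dot(out["far"][1],ex);x0=(xn+xf)/2;print("yaw",np.degrees(yaw),"width",xf-xn)
H=W[...,2]
b=roi&(hsv[...,0]<16)&(hsv[...,1]>90)&(hsv[...,2]>40)
E=[(u,np.where(b[:,u])[0][-1]+.5) for u in range(150,400,3)]
P=ray(c,E,12)[:,:2];y0=np.median(P@ey)+230;print("slope",np.degrees(np.polyfit(P@ex,P@ey,1)[0]),"origin",x0*ex+y0*ey)
t=roi&ok&(abs(H-72)<6)
us=np.where(t[60])[0];print("u range",us[0],us[-1])
P=ray(c,[(us[0]-.5,60),(us[-1]+.5,60)],72)[:,:2];print("carton x",P@ex-x0)
vs=np.where(t[:,300])[0];P=ray(c,[(300,vs[-1]+.5)],72)[:,:2];print("back y",P@ey-y0,"z",np.median(H[t]))
tcp=np.array([621.13,-250.61]);print("tcp lane",tcp@ex-x0,tcp@ey-y0)
d=W[330,257];print("dish",d, ray(c,[(257,330)],22))
```

```text
near yaw 12.1 pt 476.8 -198.7 res 1.96 97
far yaw 12.02 pt 729.2 -144.7 res 0.23 97
yaw 12.061756 width 258.04474
slope -0.0992214699202675 origin [573.20551213 -32.25946834]
u range 209 341
carton x [-45.55071086  50.02111485]
back y [-185.79172706] z 71.49688448137815
tcp lane 1.2386288352311112 -223.54456563121295
dish [ 612.31923984 -226.73881149  280.91697257] [[ 636.89353322 -402.0150454    22.        ]]
```

Call:
servo_tool --angular '[[0,0,0],[0,0,0],[0,0,0],[0,0,0],[0,0,0],[0,0,0],[0,0,0],[0,0,0],[0,0,0]]' --slide '[[0,0,-25],[0,0,-50],[0,0,-75],[0,0,-100],[0,0,-125],[0,0,-145],[0,0,-160],[0,0,-160],[0,0,-160]]' --grip '[0,0,0,0,0,0,0,0,0]'

```text
time: 3.28
tool_pos: [622.7, -251.0, 41.5]
tcp_rot: [3.14, 0.001, 1.787]
contact_force: [-0.1, -0.5, 0.5]
grip_width: 45.6
```

Call:
servo_tool --angular '[[0,0,-0.3],[0,0,-0.3],[0,0,-0.3],[0,0,-0.3],[0,0,-0.3],[0,0,-0.3],[0,0,-0.3],[0,0,-0.3],[0,0,-0.3],[0,0,-0.3]]' --slide '[[-1.0,4.9,0],[-2.1,9.8,0],[-3.1,14.7,0],[-4.2,19.6,0],[-5.2,24.4,0],[-6.3,29.3,0],[-7.3,34.2,0],[-8.4,39.1,0],[-9.4,44.0,0],[-10.4,48.9,0]]' --grip '[0,0,0,0,0,0,0,0,0,0]'

```text
time: 4.12
tool_pos: [612.0, -203.1, 40.3]
tcp_rot: [3.14, 0.001, 1.78]
contact_force: [1.5, -4.8, 3.5]
grip_width: 45.9
```

```bash
cat > track.py <<'E'
from plant import bot
from h import *
import sys
def track(name):
    c=wrist(bot,name);W=cloud(c);H=W[...,2];ok=c["range_z"]>0
    hsv=cv2.cvtColor(c["img"],cv2.COLOR_BGR2HSV)
    y=np.radians(12.06);ex=np.array([np.cos(y),np.sin(y)]);ey=np.array([-ex[1],ex[0]]);o=np.array([573.1,-32.3])
    tcp=bot.get_obs()["tool_pos"][:2]-o;print("tcp lane",tcp@ex,tcp@ey,"F",bot.get_obs()["contact_force"])
    t=ok&(abs(H-72)<5)&(hsv[...,2]>60);t=cv2.morphologyEx(t.astype(np.uint8),cv2.MORPH_OPEN,np.ones((3,3)))
    k,lab,st,ce=cv2.connectedComponentsWithStats(t)
    for i in range(1,k):
        if st[i,4]>1500:
            P=ray(c,np.argwhere(lab==i)[:,::-1],72)[:,:2]-o;L=np.c_[P@ex,P@ey]
            print(st[i],np.median(H[lab==i]).round(1),"lane rect",cv2.minAreaRect(L.astype(np.float32)),"x",L[:,0].min().round(1),L[:,0].max().round(1),"y",L[:,1].min().round(1),L[:,1].max().round(1))
track(sys.argv[1])
E
python3 track.py w3
```

```text
4.1167 [ 611.95438066 -203.12689353   40.30288634] [3.14042835e+00 1.46440400e-03 1.78031415e+00] [-0.44  0.74  1.38 -0.    1.02 -0.65] 45.93803831273941
tcp lane 2.301450234868988 -173.94695118062467 F [ 0.55653664 -2.19902883  2.85613501]
[  114     0   310   291 78103] 71.5 lane rect ((1.0044784545898438, -117.57058715820312), (98.32945251464844, 94.51513671875), 89.94087219238281) x -46.3 48.3 y -166.7 -68.4
```

View pics/w3.png

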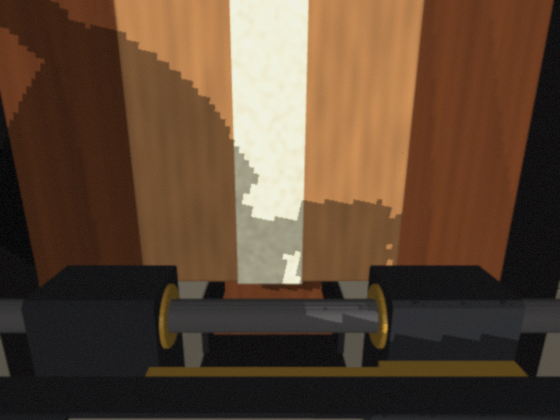

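The carton is now square, with its top spanning columns 114–424 and its back edge near row 282. Its centre is x ≈ +1 mm with yaw ≈ 0. I'll carry on down the lane.

Call:
servo_tool --angular '[[0,0,0],[0,0,0],[0,0,0],[0,0,0],[0,0,0],[0,0,0],[0,0,0],[0,0,0],[0,0,0],[0,0,0]]' --slide '[[-1.1,4.9,0],[-2.1,9.8,0],[-3.2,14.7,0],[-4.3,19.6,0],[-5.4,24.4,0],[-6.5,29.3,0],[-7.5,34.2,0],[-8.6,39.1,0],[-9.7,44.0,0],[-10.8,48.9,0]]' --grip '[0,0,0,0,0,0,0,0,0,0]'

```text
time: 5.0
tool_pos: [600.9, -153.8, 40.1]
tcp_rot: [3.141, 0.001, 1.78]
contact_force: [1.5, -5.2, 4.2]
grip_width: 46.1
```

```bash
python3 track.py w4
```

```text
5.0 [ 600.94775704 -153.83330338   40.06640765] [3.14087943e+00 7.44553967e-04 1.78037773e+00] [-0.37  0.7   1.46 -0.    0.98 -0.58] 46.11379208226543
tcp lane 1.7038934865788657 -123.44619644907968 F [ 0.24362798 -2.40225123  3.5622682 ]
[  113     0   311   290 78337] 71.5 lane rect ((0.5578498840332031, -66.84751892089844), (97.82250213623047, 94.48883819580078), 89.90776062011719) x -46.7 47.9 y -115.8 -17.9
```

View pics/w4.png

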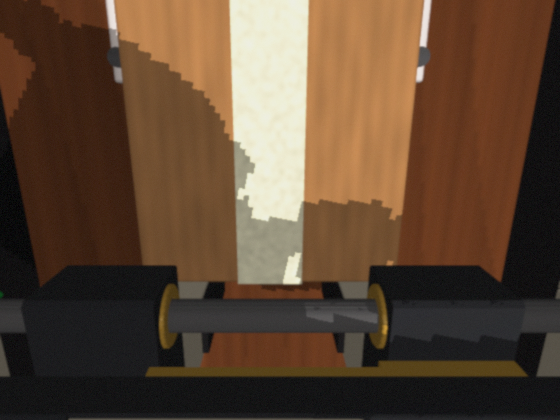

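The rail ends at (115,65) and (423,65) sit symmetrically about the carton. Its centre is x ≈ +0.6 mm, still square, so I'll keep going.

Call:
servo_tool --angular '[[0,0,0],[0,0,0],[0,0,0],[0,0,0],[0,0,0],[0,0,0],[0,0,0],[0,0,0],[0,0,0],[0,0,0]]' --slide '[[-1.1,4.9,0],[-2.1,9.8,0],[-3.2,14.7,0],[-4.2,19.6,0],[-5.3,24.4,0],[-6.4,29.3,0],[-7.4,34.2,0],[-8.5,39.1,0],[-9.5,44.0,0],[-10.6,48.9,0]]' --grip '[0,0,0,0,0,0,0,0,0,0]'

```text
time: 5.88
tool_pos: [590.1, -104.6, 39.8]
tcp_rot: [3.141, 0.0, 1.781]
contact_force: [0.7, -4.2, 4.3]
grip_width: 45.5
```

Call:
servo_tool --angular '[[0,0,0],[0,0,0],[0,0,0],[0,0,0],[0,0,0],[0,0,0],[0,0,0],[0,0,0],[0,0,0],[0,0,0]]' --slide '[[-1.1,4.9,0],[-2.1,9.8,0],[-3.2,14.7,0],[-4.2,19.6,0],[-5.3,24.4,0],[-6.4,29.3,0],[-7.4,34.2,0],[-8.5,39.1,0],[-9.5,44.0,0],[-10.6,48.9,0]]' --grip '[0,0,0,0,0,0,0,0,0,0]'

```text
time: 6.72
tool_pos: [579.4, -55.7, 39.7]
tcp_rot: [-3.141, 0.0, 1.781]
contact_force: [0.8, -5.5, 4.4]
grip_width: 46.1
```

```bash
python3 track.py w5
```

```text
6.7167 [579.36151238 -55.70206287  39.72810574] [-3.14143967e+00  1.06965636e-05  1.78054924e+00] [-0.23  0.65  1.58 -0.    0.91 -0.44] 46.108704755946334
tcp lane 1.0975191854550292 -23.087816058010745 F [ 0.77445676 -2.40604507  2.71357624]
[  113     0   312   291 78571] 71.5 lane rect ((0.011653900146484375, 33.45381546020508), (97.94988250732422, 94.47901153564453), 89.93653869628906) x -47.3 47.3 y -15.5 82.5
[ 489    0   71  129 7734] 72.6 lane rect ((81.38814544677734, 62.6336669921875), (21.777725219726562, 42.220157623291016), 12.371430397033691) x 69.0 96.5 y 44.3 82.3
```

View pics/w5.png

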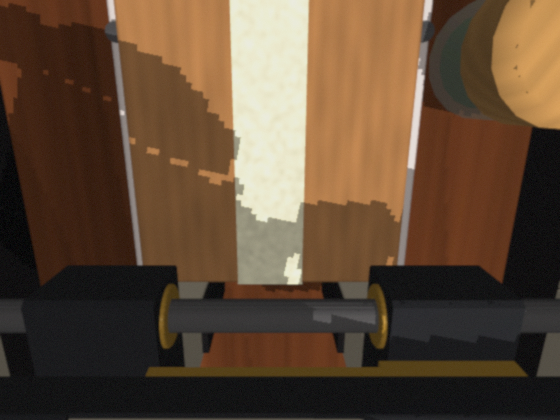

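The carton lies between both rails, which run from (118,30) to (138,265) and from (428,30) to (402,265). Its centre is at (0.0, 33), square. Next is 50 mm, then 45 mm.

Call:
servo_tool --angular '[[0,0,0],[0,0,0],[0,0,0],[0,0,0],[0,0,0],[0,0,0],[0,0,0],[0,0,0],[0,0,0],[0,0,0]]' --slide '[[-1.0,4.9,0],[-2.1,9.8,0],[-3.1,14.7,0],[-4.2,19.6,0],[-5.2,24.4,0],[-6.3,29.3,0],[-7.3,34.2,0],[-8.4,39.1,0],[-9.4,44.0,0],[-10.4,48.9,0]]' --grip '[0,0,0,0,0,0,0,0,0,0]'

```text
time: 7.6
tool_pos: [568.8, -6.6, 39.5]
tcp_rot: [-3.141, -0.0, 1.781]
contact_force: [1.0, -2.2, 1.3]
grip_width: 46.2
```

Call:
servo_tool --angular '[[0,0,0],[0,0,0],[0,0,0],[0,0,0],[0,0,0],[0,0,0],[0,0,0],[0,0,0],[0,0,0],[0,0,0]]' --slide '[[-1.0,4.9,0],[-2.1,9.8,0],[-3.1,14.7,0],[-4.2,19.6,0],[-5.2,24.4,0],[-6.3,29.3,0],[-7.3,34.2,0],[-8.4,39.1,0],[-9.0,42.0,0],[-9.4,44.0,0]]' --grip '[0,0,0,0,0,0,0,0,0,0]'

```text
time: 8.43
tool_pos: [559.6, 37.3, 39.7]
tcp_rot: [-3.141, -0.0, 1.781]
contact_force: [0.7, -2.2, -1.4]
grip_width: 46.1
```

```bash
python3 track.py w6
```

```text
8.4333 [559.57819503  37.29792719  39.65581478] [-3.14142936e+00 -1.63667463e-04  1.78081998e+00] [-0.07  0.62  1.65  0.    0.88 -0.28] 46.06627073900186
tcp lane 1.3144974092473352 71.07979989215835 F [ 0.1472503   0.01942084 -0.14989349]
[  113     0   312   291 78628] 71.6 lane rect ((0.13938140869140625, 128.54185485839844), (97.90415954589844, 94.52059173583984), 89.94805908203125) x -47.1 47.4 y 79.6 177.5
[   0   13   36  121 3041] 71.2 lane rect ((-80.37455749511719, 154.90277099609375), (36.86371994018555, 11.02802848815918), 78.08457946777344) x -89.6 -74.7 y 138.0 174.0
[ 475  241   85   57 3484] 72.8 lane rect ((92.44931030273438, 87.89801025390625), (22.802824020385742, 32.897403717041016), 89.92810821533203) x 76.0 108.9 y 76.5 99.3
```

View pics/w6.png

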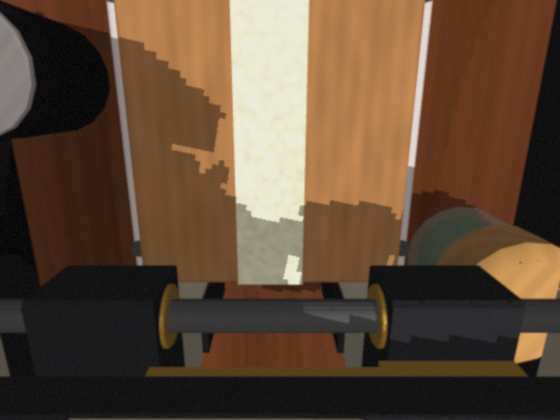

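Carton centre is y ≈ 129 and x ≈ 0.1, with about 10–11 mm left to the stop. The last stretch goes slowly while I watch the force.

Call:
servo_tool --angular '[[0,0,0],[0,0,0],[0,0,0],[0,0,0],[0,0,0],[0,0,0]]' --slide '[[-0.4,2.0,0],[-0.8,3.9,0],[-1.3,5.9,0],[-1.7,7.8,0],[-1.9,8.8,0],[-2.1,9.8,0]]' --grip '[0,0,0,0,0,0]'

```text
time: 8.98
tool_pos: [558.1, 45.4, 39.9]
tcp_rot: [3.141, 0.002, 1.782]
contact_force: [1.5, -12.3, 0.3]
grip_width: 45.9
```

Call:
servo_tool --angular '[[0,0,0],[0,0,0]]' --slide '[[-0.2,0.8,0],[-0.3,1.5,0]]' --grip '[0,0]'

```text
time: 9.15
tool_pos: [558.2, 45.5, 40.2]
tcp_rot: [3.141, 0.004, 1.782]
contact_force: [0.9, -17.3, 1.5]
grip_width: 46.0
```

```bash
python3 track.py w7
```

```text
9.15 [558.16964283  45.45066925  40.16976903] [3.14087355 0.00434094 1.78174728] [-0.05  0.61  1.65 -0.01  0.88 -0.26] 46.03181751325767
tcp lane 1.6257988441905047 79.10563764645737 F [  0.46685091 -13.94623362   0.51149445]
[  113     0   311   290 78570] 71.7 lane rect ((0.29564666748046875, 137.0150909423828), (94.7298583984375, 97.79286193847656), 0.016835784539580345) x -47.1 47.7 y 88.1 185.9
[   0   38   40  123 3447] 71.2 lane rect ((-81.17044067382812, 155.0780792236328), (39.04873275756836, 12.522042274475098), 77.96979522705078) x -91.4 -74.7 y 137.3 175.4
[ 489  261   71   37 1944] 71.8 lane rect ((96.06197357177734, 92.16690826416016), (15.003352165222168, 27.21895980834961), 89.95209503173828) x 82.5 109.7 y 84.7 99.7
```

The force rose to 14–17 N along the lane and the TCP stalled, so the carton is against the stop. I'll back off straight, then lift.

Call:
servo_tool --angular '[[0,0,0],[0,0,0],[0,0,0],[0,0,0],[0,0,0],[0,0,0],[0,0,0]]' --slide '[[0.6,-2.9,0],[1.7,-7.8,0],[3.1,-14.7,0],[5.2,-24.4,0],[7.3,-34.2,0],[9.4,-44,0],[9.4,-44,0]]' --grip '[0,0,0,0,0,0,0]'

```text
time: 9.78
tool_pos: [567.5, 1.8, 39.8]
tcp_rot: [3.141, 0.001, 1.779]
contact_force: [-0.7, -0.2, 0.0]
grip_width: 46.2
```

Call:
servo_tool --angular '[[0,0,0],[0,0,0],[0,0,0],[0,0,0],[0,0,0],[0,0,0],[0,0,0],[0,0,0],[0,0,0],[0,0,0]]' --slide '[[0,0,20],[0,0,45],[0,0,70],[0,0,100],[0,0,130],[0,0,160],[0,0,190],[0,0,210],[0,0,220],[0,0,220]]' --grip '[0,0,0,0,0,0,0,0,0,0]'

```text
time: 10.62
tool_pos: [567.7, 3.9, 261.9]
tcp_rot: [3.137, 0.001, 1.78]
contact_force: [-0.2, 0.5, 0.2]
grip_width: 46.1
```

```bash
python3 track.py w8
python3 - <<'E'
from plant import bot
from h import *
for n in("scene","side"):
    c=bot.capture(n);cv2.imwrite(f"pics/{n}9.png",c["img"]);np.savez(n+"9.npz",**c)
E
```

```text
10.6167 [567.66762089   3.91163851 261.94803823] [3.13737676e+00 1.34520980e-03 1.78037989e+00] [-0.13  0.4   1.35  0.    1.4  -0.34] 46.130286457112824
tcp lane 1.5411069666787915 36.793805225116294 F [-0.58678373  0.77138941  0.52747176]
[  213     7   113   121 12951] 71.5 lane rect ((0.24792861938476562, 140.59292602539062), (99.13745880126953, 95.42223358154297), 89.91635131835938) x -47.5 48.0 y 91.0 190.2
[ 131   20   51   56 2229] 71.3 lane rect ((-98.12638092041016, 158.14857482910156), (44.28194808959961, 43.356895446777344), 85.86053466796875) x -120.0 -76.1 y 136.2 180.3
[ 345  120   57   57 2518] 73.0 lane rect ((97.36439514160156, 71.05570983886719), (52.19086456298828, 52.98664093017578), 89.90682220458984) x 70.9 123.9 y 45.0 97.2
```

View pics/w8.png

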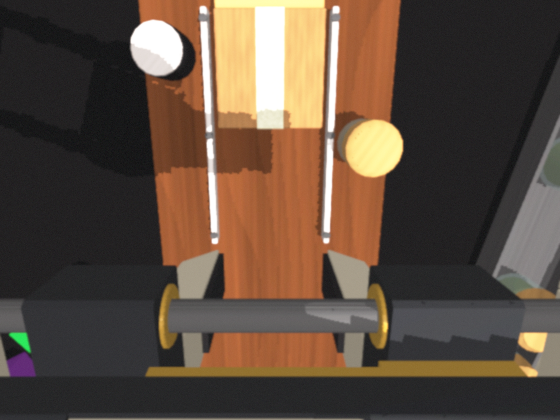

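View pics/side9.png

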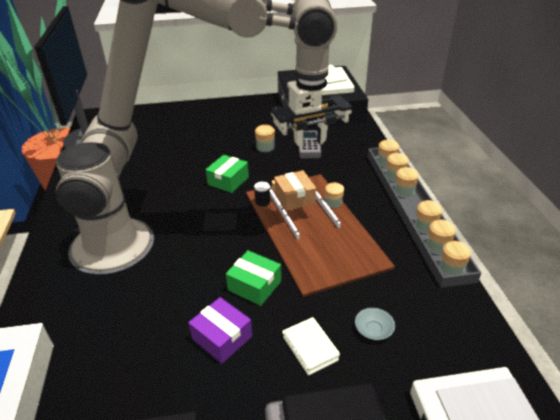

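View pics/scene9.png

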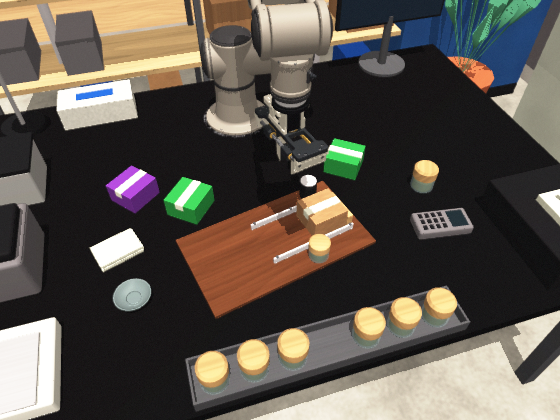

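The wrist view shows the carton at (270,68) touching the stop at row 7, with both rails clear of it. The lane pose is (0.2, 140.6) mm and square. The bystanders' pixels match the start pictures. I'm handing in.

```bash
python3 -c "
from plant import bot
print(bot.get_obs()['contact_force']);print(bot.close_job())"
```

```text
[-0.21912431 -0.38740172  0.11172694]
the job is handed in; nothing more can be done
None
```

The carton is home against the end stop, and I handed the job in about 11 s into the 69 s allowed. No verdict came back, so the results below are my own measurements.

**What I did:** I found the lane and carton with the wrist camera. I then pushed the carton's back face with both half-open fingertips, the tips about 8 mm above the rail tops. The push squared it (it started about 1.3° askew) and slid it straight down the lane. The force rose to about 17 N and the arm stalled at the stop. I then backed off straight and lifted clear.

**Final checks:**
- **Carton pose:** the wrist view puts it at x ≈ +0.2 mm and y ≈ 140.6 mm in the lane frame. It is square within about 0.1°, and its top is 71.5 mm above the counter, so it stands flat.
- **Rails:** I saw clear gaps to both rails, and no sideways force stood out during the push.
- **Bystanders:** jars, tin, dish, receipts and terminal look unmoved in the before and after pictures. I compared these by eye only.
- **Robot:** it is clear of everything, with contact force near zero.

**Disagreements:** at the start, the scene and side cameras differed by about 4–5 mm on absolute position, so I relied on the wrist camera. While the fingers were still pressing, the wrist view put the carton's back face about 2 mm short of home. The clearer view after lifting, and the contact force, both agree that it is home.

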